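# Fit the drive collar on the tablet counter's shaft flat and hold it for tightening

## Task

Put the little tablet counter's drive back together: first grip its upright steel shaft and turn it until the flat faces squarely to the red pointer on the housing, then lay the blue spacer plate over the shaft, flush and edge to edge on the square metal bed, and let go of it. Last, fit the black collar down over the shaft, flat on flat with its brass set-screw towards the red pointer, fully home on the spacer, and finish the program while still gripping the collar by its sides and pushing it down firmly, so that a colleague can tighten the screw. Leave the vial, the bottle and the tape roll where they stand.

Things in the scene. Friction and masses are not known exactly. Their poses are not given: they have to be found in the camera images.
- drive_unit: white fixed drive unit of a tablet counter, 124 (x) x 112 (y) x 36 mm high, standing on the bench; origin at the centre of its underside, z up. A square aluminium bed, 60 x 60 mm and parallel to the housing, rises 12 mm above the housing's top in the middle (bed top 48 mm above the origin). A red pointer bar, 20 x 6 mm and 3 mm high, lies on the housing's top beyond the bed, on the unit's own -x side, centred 45 mm from the shaft. Fixed to the bench.
- bed_top (a point): centre of the bed's top face (48 mm above the bench), on the shaft axis; axes as the unit's: -x points to the red pointer, the bed's edges run along x and y
- shaft (a joint): angle of the upright steel drive shaft, rad, counter-clockwise positive seen from above: 0 when its flat faces the red pointer, stops at -2.4 and 2.4. It stays where it is left (friction about 0.04 N m).
- shaft_top (a point): centre of the shaft's upper end, 42 mm above the bed, turning with the shaft. The shaft is 18 mm in diameter, upright, with one flat along its whole height, 5 mm from the axis, on the shaft's own -x side (so 14 mm thick across the flat); its top 3 mm are slightly thinner; a short red mark on the end points to the flat.
- spacer_center (a point): loose blue spacer plate, 60 x 60 x 12 mm, 60 g, with a 30 mm round hole through its middle; this point is the centre of the plate (in the hole), half-way up, 6 mm above its underside; x and y run along its edges, z up. Any side may face the pointer.
- collar_center (a point): loose black shaft collar, 44 mm outside, 20 mm high, about 75 g; bore 21 mm with one flat 6.5 mm from the axis on the collar's own -x side, so it goes over the shaft only when the two flats face the same way within about 0.2 rad; this point is on its axis, half-way up; z up. The flat is on the side of the brass set-screw; a red line on top marks that side.
- collar_screw (a point): outer end of the collar's brass set-screw, 7 mm thick, which stands out 4 mm from the collar's side, half-way up, 26 mm from its axis along the collar's own -x
- white_vial: bystander: white vial, 39 mm in diameter, 66 mm high, origin at the centre of its underside; leave alone
- tablet_bottle: bystander: white tablet bottle with a green band, 38 mm in diameter, 68 mm high, origin at the centre of its underside; leave alone
- tape: bystander: roll of tape, 53 mm in diameter, 18 mm high, lying flat, origin at the centre of its underside; leave alone
Mind the look-alikes: they are no part of the job. What is shaped like the part that bears collar_center but pink or purple is not meant.

How it is judged:
On the way, in this order (a step that is already met when the one before it is completed fails the run):
1. the gripped shaft has been turned until its flat faces the red pointer within 10 degrees (value of joint shaft between -0.17 and 0.17 rad and contact force between the fingers and shaft above 1 N), for 0.2 s.
2. the spacer lies flat and square on the bed, over the shaft, and is let go (horizontal distance between spacer_center and bed_top below 0.005 m and (angle between the x axis of spacer_center and the x axis of bed_top, either way round below 0.12 rad or angle between the x axis of spacer_center and the y axis of bed_top, either way round below 0.12 rad) and z of spacer_center in the frame of bed_top below 0.0085 m and angle between spacer_center's own z axis and vertical below 0.06 rad and contact force between the fingers and spacer below 0.1 N), for 0.2 s.
At the end, for the whole second after the job is handed in: Shaft flat within 0.2 rad of the pointer; spacer flat on the bed, within 5 mm and 0.12 rad of square; collar upright on the spacer (2.5 mm), within 3.5 mm of the axis, screw towards pointer and flat; fingers grip its sides (over 3 N, grasp point within 30 mm) and push it on the spacer with over 2 N (value of joint shaft between -0.2 and 0.2 rad and horizontal distance between spacer_center and bed_top below 0.005 m and (angle between the x axis of spacer_center and the x axis of bed_top, either way round below 0.12 rad or angle between the x axis of spacer_center and the y axis of bed_top, either way round below 0.12 rad) and z of spacer_center in the frame of bed_top below 0.0085 m and angle between spacer_center's own z axis and vertical below 0.06 rad and horizontal distance between collar_center and bed_top below 0.0035 m and z of collar_center in the frame of bed_top below 0.0245 m and angle between collar_center's own z axis and vertical below 0.08 rad and x of collar_screw in the frame of shaft_top below -0.022 m and x of collar_screw in the frame of bed_top below -0.022 m and contact force between the fingers and collar above 3 N and distance between the grasp point and collar_center below 0.03 m and contact force between collar and spacer above 2 N); the arm keeps its last pose, push and grip.
It fails at once if the vial is pushed more than 30 mm away or tipped over (distance of white_vial from where it was at the start of the episode above 0.03 m or angle between white_vial's own z axis and vertical above 0.6 rad).
It fails at once if the bottle is pushed more than 30 mm away or tipped over (distance of tablet_bottle from where it was at the start of the episode above 0.03 m or angle between tablet_bottle's own z axis and vertical above 0.6 rad).
It fails at once if the tape roll is pushed more than 30 mm away or tipped over (distance of tape from where it was at the start of the episode above 0.03 m or angle between tape's own z axis and vertical above 0.6 rad).
It also fails if it takes over 72 s, if anything falls off the work surface, if the arm or the gripper's body presses on something with over 40 N, if the wrist force passes 120 N, or if a joint passes its speed limit or range.

## Robot

A 6-joint arm with a two-finger parallel gripper is mounted at the origin on a cart in front of the work surface, level with it; the furniture and walls round the work are solid. World frame = base frame: x ahead of the robot, y to its left, z up, the work surface at z = 0. Lengths are in m, angles in rad, forces in N, time in s.
With the tool pointing down it reaches from about 0.25 to 0.725 m from the base axis. Payload 4 kg.
Tool frame: the origin (TCP) lies midway between the tips of the shut fingers; the grasp point (between the pads) lies 19 mm behind it; z points along the fingers, x is the direction in which the jaws open and shut, and the axes are right-handed (so a half turn about z gives the same grasp; the last joint's range is limited). The gripper opens to 85 mm and grips with 20 to 120 N. Pads are 22 mm wide; open, the fingers measure 114 mm over their backs; the gripper's body (76 mm by 85 mm) begins 54 mm behind the grasp point. The pads swing forward as they close: fully open they stand 13 mm farther back than shut.
Start: joints at [-1.178, 0.241, 0.005, 1.335, 0, 1.571], TCP at [0.191, -0.462, 0.231] pointing down, gripper open.
Joint ranges: [-2.72, 2.72], [-1.05, 1.87], [-1.09, 1.28], [-1.99, 2.15], [-1.42, 1.44], [-3.14, 3.14]. Speed limits (rad/s): [2.79, 2.79, 3.14, 3.14, 3.14, 3.14].

## Interface

Orientations are given as a unit quaternion [x, y, z, w].
In Python, from workcell import bot, vision, ticket gives the robot as it stands.
- The arm moves only by the tool play_rows, never from a script. Its argument "deltas" is one flat list of numbers, 5 for each row, row after row: the opening, from 0 (shut) to 1 (fully open), then the shift along the tool's x, y, z in units of 60 mm (1.0 is 60 mm), then the turn about the tool's z in degrees. A call has 1 to 12 rows; each row shifts and turns the pose as measured when the row begins, along the tool's axes as they then stand; what a row does not reach is not made up. A row lasts 1/8 s, in which the tool goes at most 62.5 mm and 10.7 degrees, less where a joint would pass 70% of its speed; a pose out of reach is approached as far as the arm can. A call is refused whole if a number of a shift passes 1 or a number of a turn 10.7, either way. A call with a gripper value outside its range is refused whole. The fingers move at their own pace and stop on an object; the grip force is fixed at half the most. Time passes only in rows, so rows that do not move let the fingers close. It gives the time, the measured TCP pose, the force and the opening at its end, in the units of the state.
- bot.get_obs(): the state, without advancing time (a new reading comes with each control period).
- vision.camera(name): name is "side" or "top"; returns a dict with "color" (400x640x3 uint8, blue, green, red), "intrinsics" (3x3 intrinsics, pixels), "rvec" (rotation vector, rad) and "tvec" (3), from world to camera coordinates, as OpenCV has them. Camera axes: x right, y down, z forward; pixel columns grow to the right and rows downward; lengths in m; the calibration is good to about 2 mm. A picture is of the moment at which its call begins. There is no depth.
- ticket.job_done(): hands the job in, once; it reports no verdict.
The state is a dict: "clock": time; "joint_pos": joint angles; "joint_vel": joint speeds; "tau": joint torques, N m; "eef_pos": TCP position; "tool_rot": TCP orientation; "ft_force": force on the tool from outside, world axes, zero at the start; "ft_torque": the same for the moment, N m; "grip_width": finger opening in m.
Only numpy, scipy, OpenCV 4.12 (cv2) and the standard library are available. Lean on these libraries where they do the work, as an engineer would, in place of code of your own. Each camera call takes 0.05 s, during which the arm holds its last target. There are 200 camera calls.

## Working session

There is one attempt and no reset: what is moved stays moved. The work goes in short steps, Python scripts to look and compute and a tool call to move; the robot and the scene stay as the last step left them, time stands still between calls to the robot, and variables do not carry over. Pictures are saved under pics/ and viewed, about 8 in all and at most 12, crops included, and the job is handed in when it is done.

Besides the shell and the picture viewer there is one more tool, called after ">>>" as name(argument=value, ...), one argument or row to a line, values as JSON. play_rows: Moves the arm, as the interface text tells. Its arguments: {"type":"object","properties":{"deltas":{"type":"array"}},"required":["deltas"]}

```bash
mkdir -p pics; ls
cat > h.py <<'E'
import cv2, numpy as np
from scipy.spatial.transform import Rotation as R
from workcell import bot, vision, ticket
def cam(n,f=None):
    c=vision.camera(n); 
    if f: cv2.imwrite('pics/'+f,c['color'])
    return c
def ray(c,uv,z):
    Rm=R.from_rotvec(np.ravel(c['rvec'])).as_matrix(); t=np.ravel(c['tvec'])
    o=-Rm.T@t; d=Rm.T@np.linalg.inv(c['intrinsics'])@np.array([uv[0],uv[1],1.])
    return o+d*(z-o[2])/d[2]
def proj(c,p):
    return cv2.projectPoints(np.array([p],float),c['rvec'],c['tvec'],np.array(c['intrinsics']),None)[0].ravel()
def crop(c,f,x0,y0,x1,y1,s):
    cv2.imwrite('pics/'+f,cv2.resize(c['color'][y0:y1,x0:x1],None,fx=s,fy=s,interpolation=cv2.INTER_CUBIC))
E
python3 - <<'E'
from h import *
a=cam('top','t0.png');b=cam('side','s0.png')
cv2.imwrite('pics/m0.png',cv2.resize(np.vstack([a['color'],b['color']]),(480,600)))
for c in(a,b):
    Rm=R.from_rotvec(np.ravel(c['rvec'])).as_matrix();print(-Rm.T@np.ravel(c['tvec']),Rm[2],c['intrinsics'])
o=bot.get_obs();print(o)
E
```

```text
pics
[ 0.36949051 -0.04894835  1.06545354] [ 0.14691405  0.00318258 -0.98914414] [[493.0718572    0.         315.48212557]
 [  0.         493.0718572  198.04262083]
 [  0.           0.           1.        ]]
[0.26929703 0.70263451 0.41036191] [ 0.28831599 -0.88298553 -0.37041928] [[388.55538551   0.         319.61249569]
 [  0.         388.55538551 205.26260373]
 [  0.           0.           1.        ]]
{'clock': 0.1, 'joint_pos': array([-1.17798406e+00,  2.41303275e-01,  3.87328745e-03,  1.33520929e+00,
        4.11995868e-06,  1.57081586e+00]), 'joint_vel': array([ 0.00119018, -0.00158852,  0.00262633, -0.00204395, -0.0008253 ,
       -0.00104142]), 'tau': array([-8.28383054e-05, -3.73137188e+01,  2.53010541e+01,  1.08652795e-02,
       -1.40677953e-04, -2.62321407e-05]), 'eef_pos': array([ 0.19117998, -0.46139831,  0.23052462]), 'tool_rot': array([ 8.31495272e-01, -5.55531064e-01, -7.65068303e-04, -5.13606264e-04]), 'ft_force': array([ 0.77384689, -0.16543945, -0.17781875]), 'ft_torque': array([-0.00847607, -0.00211669,  0.01373442]), 'grip_width': 0.08531178938433541}
```

View pics/t0.png

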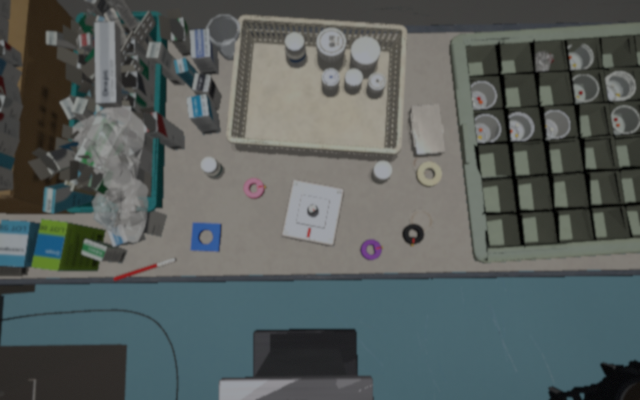

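View pics/s0.png

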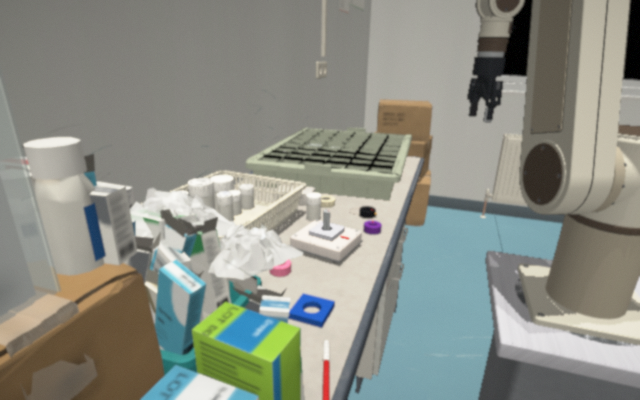

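The top view shows three collar-shaped rings: black (413,234), purple (371,250) and pink (254,188), so the target is the black one. The blue plate is at (206,237) and the drive unit at (313,212), with its red pointer at (309,232). Next is one close crop of all three targets.

Run:
```python
from h import *
c=cam('top')
I=c['color']
f=lambda x,y,w,s:cv2.resize(I[y-w:y+w,x-w:x+w],(s,s),interpolation=cv2.INTER_CUBIC)
L=f(313,212,36,504)   # scale 7, origin 277,176
Rr=np.vstack([f(413,234,18,252),f(206,237,18,252)]) # scale 7, origins 395,216 /188,219
cv2.imwrite('pics/c1.png',np.hstack([L,Rr]))
# blue plate & housing via image code
hsv=cv2.cvtColor(I,cv2.COLOR_BGR2HSV)
m=cv2.inRange(hsv,(105,150,60),(125,255,255));m[:, :180]=0;m[:,240:]=0;m[:215]=0;m[260:]=0
q=cv2.minAreaRect(max(cv2.findContours(m,0,1)[0],key=cv2.contourArea));print(q,cv2.boxPoints(q))
P=np.array([ray(c,p,.012)[:2] for p in cv2.boxPoints(q)]);print(P,P.mean(0))
for n,uv,z in[('drive',(313,212),.036),('collar',(413,234),.02),('vial',(382,163),.066),('bottle',(208,160),.066),('tape',(429,174),.018),('purple',(371,250),.02),('pink',(254,188),.02)]:print(n,ray(c,uv,z))
```

```text
((205.5, 236.5), (25.0, 27.0), 90.0) [[192. 224.]
 [219. 224.]
 [219. 249.]
 [192. 249.]]
[[0.47351389 0.22019349]
 [0.47268341 0.1621953 ]
 [0.41926275 0.16139708]
 [0.42007169 0.21896448]] [0.44638293 0.19068759]
drive [ 0.49281096 -0.04000939  0.036     ]
collar [ 0.44475285 -0.25108234  0.02      ]
vial [ 0.5892378 -0.1843976  0.066    ]
bottle [0.60100473 0.17621489 0.066     ]
tape [ 0.57399638 -0.29155338  0.018     ]
purple [ 0.41227443 -0.1611464   0.02      ]
pink [0.54854048 0.08637966 0.02      ]
```

View pics/c1.png

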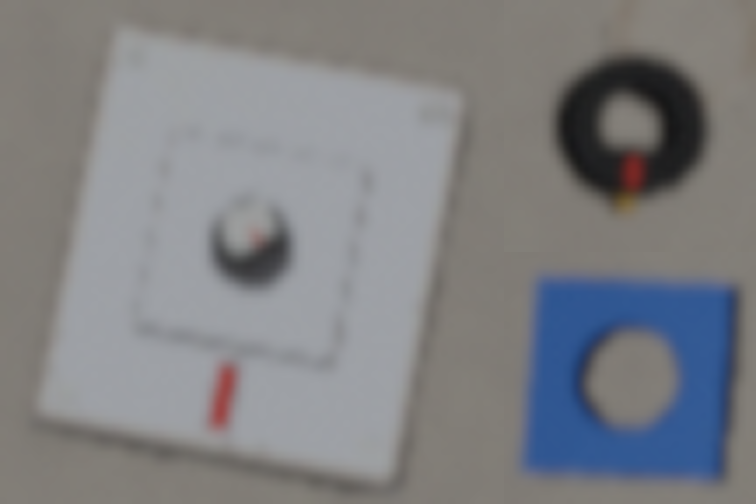

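The crop shows the shaft's red mark at (257,238), lower right of the end's centre, so the angle is roughly +1 rad. The bed's corners are (175,130), (372,168), (338,365) and (138,328). The collar's brass screw is at (625,203) with its centre at (632,125), both in crop pixels. This is the black collar, as chosen.

Run:
```python
from h import *
c=cam('top')
g=lambda u,v,z,o=(277,176):ray(c,(o[0]+(u-0.)/7,o[1]+v/7),z)[:2]
an=lambda d:np.degrees(np.arctan2(d[1],d[0]))
B=np.array([g(*p,.048) for p in[(175,130),(372,168),(338,365),(138,328)]])
H=np.array([g(*p,.036) for p in[(118,28),(465,95),(395,488),(38,410)]])
for Q in(B,H):
    print(Q.mean(0),[an(Q[0]-Q[3]),an(Q[1]-Q[2]),an(Q[0]-Q[1])-90,an(Q[3]-Q[2])-90],[np.linalg.norm(Q[i]-Q[i-1]) for i in range(4)])
pt=g(224,395,.039);ctr=(B.mean(0)+H.mean(0))/2
print('ptr',pt,an(ctr-pt),np.linalg.norm(ctr-pt))
pc=(proj(c,[*ctr,.09])-[277,176])*7;print('shaft top exp in crop',pc,an(g(257,238,.09)-ctr),an(g(257,238,.09)-g(245,226,.09)))
k=g(632,125,.02,(395-504/7,216));s=g(625,203,.010,(395-504/7,216));ko=g(632,125,.02,(395-504/7,216))
print('collar',k,an(k-s),np.linalg.norm(k-s))
P=[g(u,v,.012,(188-72,219-36)) for u,v in[(540,275),(737,285),(724,480),(525,470)]]
P=np.array(P);print('plate',P.mean(0),an(P[0]-P[3]),an(P[1]-P[2]),an(P[0]-P[1])-90,an(P[3]-P[2])-90,np.linalg.norm(P[0]-P[1]),g(632,380,.012,(116,183)))
```

```text
[ 0.4927568  -0.04123896] [np.float64(-11.033891928853114), np.float64(-10.728062077566264), np.float64(-11.872658870134146), np.float64(-11.323923720302943)] [np.float64(0.060237503952103096), np.float64(0.0598371952084485), np.float64(0.05966689266771105), np.float64(0.060150038901757366)]
[ 0.4923226  -0.04060007] [np.float64(-12.083738914501891), np.float64(-11.219485946027682), np.float64(-11.933462776153291), np.float64(-13.107113003705194)] [np.float64(0.11811629892872742), np.float64(0.10704504525621751), np.float64(0.12035533284870542), np.float64(0.10887742207182836)]
ptr [ 0.44973287 -0.031143  ] -12.864947019526493 0.0439090581704862
shaft top exp in crop [253.26452206 230.36408628] -154.87073172702515 -136.00341129701212
collar [ 0.44504678 -0.2516999 ] -3.011051946577522 0.023024002537476808
plate [0.44546963 0.18914022] -3.0972116922446284 -2.9929234982677517 -3.728554916430241 -3.6586354401062664 0.060654213341126535 [0.44458067 0.1889686 ]
```

Run:
```python
from h import *
a=cam('top');b=cam('side')
S=[]
for c in(a,b):
    p=proj(c,[.4935,-.040,.08]);x,y=np.round(p).astype(int)
    for f in range(1):
        w=12
        S.append(cv2.resize(c['color'][y-w:y+w,x-w:x+w],(390,390),interpolation=cv2.INTER_LANCZOS4))
    print(p,x-w,y-w)
    t=proj(c,[.4935,-.040,.09]); 
    def im(p): return ((p-[x-w,y-w]+.5)*390/24-.5).round()
    print('top ctr',im(t))
    for ang in range(0,100,20):
        d=np.radians(168.2+ang); print(ang,'flat mid',im(proj(c,[.4935+.005*np.cos(d),-.04+.005*np.sin(d),.09])),'-x side perp',)
im=np.hstack(S).astype(float);im=np.clip(im*1.5,0,255)
cv2.imwrite('pics/c2.png',im)
```

```text
[312.76694972 209.06351638] 301 197
top ctr [198. 193.]
0 flat mid [190. 233.] -x side perp
20 flat mid [204. 233.] -x side perp
40 flat mid [218. 229.] -x side perp
60 flat mid [229. 220.] -x side perp
80 flat mid [236. 208.] -x side perp
[327.46816572 214.43028189] 315 202
top ctr [212. 140.]
0 flat mid [245. 148.] -x side perp
20 flat mid [249. 144.] -x side perp
40 flat mid [249. 139.] -x side perp
60 flat mid [244. 134.] -x side perp
80 flat mid [236. 130.] -x side perp[ WARN:0@2.776] global loadsave.cpp:1063 imwrite_ Unsupported depth image for selected encoder is fallbacked to CV_8U.
```

View pics/c2.png

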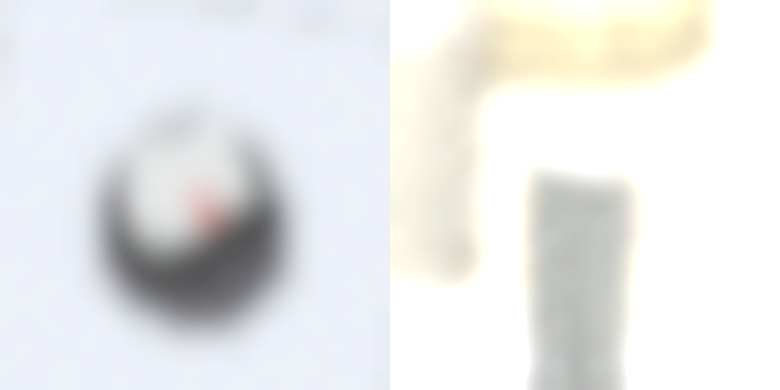

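The top crop shows the flat's edge as a line from (175,258) to (250,195), with the red mark at (207,210). The shaft is therefore at about +50°, and the side view agrees. I'll grip with the jaws along the flat's normal (yaw 40°). First comes the turn to that yaw.

Add to h.py:
```python
def go(x,y,z,yaw):
    o=bot.get_obs();M=R.from_quat(o['tool_rot']).as_matrix();p=np.array(o['eef_pos'])
    cur=np.degrees(np.arctan2(M[1,0],M[0,0]));d=(cur-yaw+180)%360-180
    print('t',round(o['clock'],2),'p',p.round(4),'yaw',cur.round(2),'tilt',np.degrees(np.arccos(-M[2,2])).round(2),'w',round(o['grip_width'],4),'F',np.round(o['ft_force'],1),'q6',round(o['joint_pos'][5],2))
    print('turn',d.round(1),'delta/60mm',(M.T@(np.array([x,y,z])-p)/.06).round(3))
```

```text
(no output)
```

>>> play_rows(
  deltas=[0.6,0,0,0,-10.7,0.6,0,0,0,-10.7,0.6,0,0,0,-10.7,0.6,0,0,0,-10.7,0.6,0,0,0,-10.7,0.6,0,0,0,-10.7,0.6,0,0,0,-10.7,0.6,0,0,0,-10.7,0.6,0,0,0,-10.7,0.6,0,0,0,-10.7],
)

```text
clock: 1.55
eef_pos: [0.191, -0.461, 0.23]
tool_rot: [0.939, 0.344, -0.0, -0.002]
ft_force: [-0.1, -0.0, 0.5]
grip_width: 0.0512
```

```bash
python3 -c "
from h import *
go(.4935,-.0395,.16,40)"
```

```text
t 1.55 p [ 0.191 -0.461  0.23 ] yaw 40.24 tilt 0.17 w 0.0512 F [-0.1 -0.   0.5] q6 -0.31
turn 0.2 delta/60mm [ 8.386 -2.101  1.18 ]
```

>>> play_rows(
  deltas=[0.6,0.84,-0.21,0.1,0,0.6,0.84,-0.21,0.1,0,0.6,0.84,-0.21,0.1,0,0.6,0.84,-0.21,0.1,0,0.6,0.84,-0.21,0.1,0,0.6,0.84,-0.21,0.1,0,0.6,0.84,-0.21,0.1,0,0.6,0.84,-0.21,0.1,0,0.6,0.84,-0.21,0.1,0,0.6,0.84,-0.21,0.1,0],
)

```text
clock: 2.8
eef_pos: [0.5039, -0.0312, 0.1698]
tool_rot: [0.94, 0.34, 0.002, 0.002]
ft_force: [0.5, -1.1, 0.0]
grip_width: 0.0512
```

```bash
python3 -c "
from h import *
go(.4935,-.0395,.058,40)"
```

```text
t 2.8 p [ 0.5039 -0.0312  0.1698] yaw 39.8 tilt 0.3 w 0.0512 F [ 0.5 -1.1  0. ] q6 0.82
turn -0.2 delta/60mm [-0.226 -0.013  1.863]
```

>>> play_rows(
  deltas=[0.6,-0.226,-0.013,0,0,0.6,0,0,0.3,0,0.6,0,0,0,0],
)

```text
clock: 3.18
eef_pos: [0.4932, -0.0366, 0.1504]
tool_rot: [0.939, 0.344, 0.001, 0.001]
ft_force: [0.3, -0.4, 0.4]
grip_width: 0.051
```

Run:
```python
from h import *
go(.4935,-.0395,.058,40)
a=cam('top');b=cam('side')
S=[a['color'][170:260,260:370],b['color'][120:250,250:400]]
cv2.imwrite('pics/c3.png',np.hstack([cv2.resize(s,(390,390*s.shape[0]//s.shape[1]))[:315] for s in S]))
```

```text
t 3.17 p [ 0.4932 -0.0366  0.1504] yaw 40.21 tilt 0.2 w 0.051 F [ 0.3 -0.4  0.4] q6 0.8
turn 0.2 delta/60mm [-0.029  0.034  1.539]
```

View pics/c3.png

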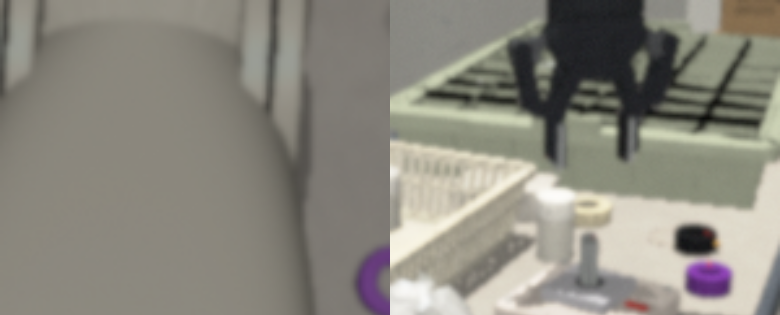

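The side view shows the fingers centred at (592,140), over the shaft at (590,238). The arm hides the drive unit from the top camera. Descending, then gripping.

>>> play_rows(
  deltas=[0.6,-0.03,0.034,0.4,0,0.6,0,0,0.4,0,0.6,0,0,0.4,0,0.6,0,0,0.3,0,0.6,0,0,0,0],
)

```text
clock: 3.9
eef_pos: [0.4985, -0.044, 0.0657]
tool_rot: [0.94, 0.341, 0.007, 0.005]
ft_force: [0.1, 1.0, -0.8]
grip_width: 0.0514
```

```bash
python3 -c "
from h import *
go(.4935,-.0395,.058,40)"
```

```text
t 3.9 p [ 0.4985 -0.044   0.0657] yaw 39.84 tilt 1.0 w 0.0514 F [ 0.1  1.  -0.8] q6 0.79
turn -0.2 delta/60mm [-0.018 -0.113  0.127]
```

>>> play_rows(
  deltas=[0.15,0,0,0,0,0.15,0,0,0,0,0.0,0,0,0,0,0,0,0,0,0,0,0,0,0,0],
)

```text
clock: 4.53
eef_pos: [0.4998, -0.0449, 0.0683]
tool_rot: [0.94, 0.34, 0.009, 0.006]
ft_force: [-0.5, -0.4, -2.2]
grip_width: 0.0124
```

```bash
python3 -c "
from h import *
go(.4935,-.0395,.058,-12)"
```

```text
t 4.53 p [ 0.4998 -0.0449  0.0683] yaw 39.76 tilt 1.22 w 0.0124 F [-0.5 -0.4 -2.2] q6 0.79
turn 51.8 delta/60mm [-0.026 -0.139  0.169]
```

>>> play_rows(
  deltas=[0.5,0,0,0,0,0.5,0,0,0,0,0.5,0,-0.07,0,0,0.5,0,-0.07,0,0,0.5,0,0,0.08,0,0.5,0,0,0.08,0],
)

```text
clock: 5.28
eef_pos: [0.496, -0.0376, 0.0597]
tool_rot: [0.94, 0.34, 0.011, 0.006]
ft_force: [-0.5, -0.8, 0.8]
grip_width: 0.0425
```

Run:
```python
from h import *
go(.4935,-.0395,.060,40)
b=cam('side')
crop(b,'c4.png',290,150,370,250,6)
```

```text
t 5.28 p [ 0.496  -0.0376  0.0597] yaw 39.82 tilt 1.44 w 0.0425 F [-0.5 -0.8  0.8] q6 0.8
turn -0.2 delta/60mm [-0.052 -0.002 -0.006]
```

View pics/c4.png

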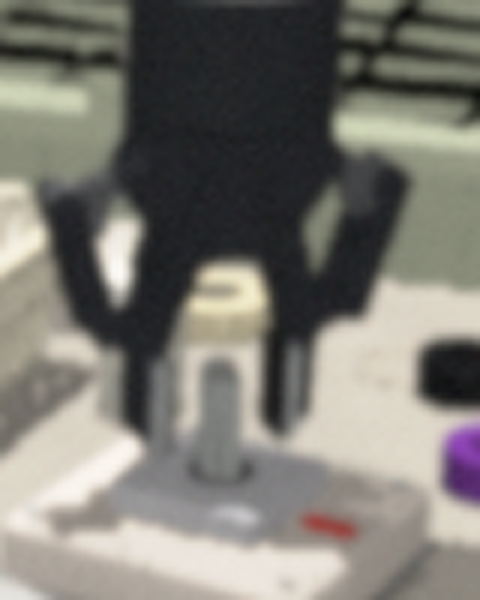

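The side view shows the shaft at (220,400), between the finger tips at (150,440) and (285,425). Gripping again.

>>> play_rows(
  deltas=[0.15,0,0,0,0,0.0,0,0,0,0,0,0,0,0,0,0,0,0,0,0],
)

```text
clock: 5.82
eef_pos: [0.4946, -0.0384, 0.0587]
tool_rot: [0.94, 0.34, 0.009, 0.006]
ft_force: [0.3, 0.5, 0.8]
grip_width: 0.0129
```

```bash
python3 -c "
from h import *
go(.4935,-.0395,.060,-12);print(bot.get_obs()['ft_torque'])"
```

```text
t 5.83 p [ 0.4946 -0.0384  0.0587] yaw 39.77 tilt 1.27 w 0.0129 F [0.3 0.5 0.8] q6 0.8
turn 51.8 delta/60mm [-0.026  0.003 -0.021]
[-0.18904253  0.27657121 -0.07199698]
```

>>> play_rows(
  deltas=[0,0,0,0,6,0,0,0,0,6,0,0,0,0,6,0,0,0,0,6,0,0,0,0,6,0,0,0,0,6,0,0,0,0,6,0,0,0,0,6,0,0,0,0,4],
)

```text
clock: 6.95
eef_pos: [0.4963, -0.0397, 0.0588]
tool_rot: [0.993, -0.121, 0.012, 0.004]
ft_force: [1.2, 0.4, 1.0]
grip_width: 0.0127
```

```bash
python3 -c "
from h import *
go(.4935,-.0395,.060,-12);print(bot.get_obs()['ft_torque'])"
```

```text
t 6.95 p [ 0.4963 -0.0397  0.0588] yaw -13.85 tilt 1.45 w 0.0127 F [1.2 0.4 1. ] q6 1.74
turn -1.9 delta/60mm [-0.045  0.007 -0.021]
[-0.21853362  0.6338237   0.05080866]
```

>>> play_rows(
  deltas=[0,0,0,0,-2,0,0,0,0,0,0,0,0,0,0,0,0,0,0,0],
)

```text
clock: 7.45
eef_pos: [0.4962, -0.0397, 0.0588]
tool_rot: [0.995, -0.101, 0.012, 0.004]
ft_force: [0.8, -0.1, 1.1]
grip_width: 0.0126
```

```bash
python3 -c "
from h import *
go(.4935,-.0395,.060,-12)"
```

```text
t 7.45 p [ 0.4962 -0.0397  0.0588] yaw -11.56 tilt 1.42 w 0.0126 F [ 0.8 -0.1  1.1] q6 1.7
turn 0.4 delta/60mm [-0.044  0.006 -0.021]
```

>>> play_rows(
  deltas=[0.5,0,0,0,0,0.5,0,0,0,0,0.5,0,0,0,0,0.8,0,0,-0.4,0,0.8,0,0,-0.4,0,0.9,0,0,-0.5,0,0.9,0,0,-0.5,0],
)

```text
clock: 8.32
eef_pos: [0.4921, -0.0379, 0.167]
tool_rot: [0.995, -0.1, 0.009, 0.003]
ft_force: [0.7, -0.4, 0.5]
grip_width: 0.0771
```

```bash
python3 -c "
from h import *
go(.446,.190,.08,-93.5+90)"
```

```text
t 8.32 p [ 0.4921 -0.0379  0.167 ] yaw -11.51 tilt 1.13 w 0.0771 F [ 0.7 -0.4  0.5] q6 1.7
turn -8.0 delta/60mm [-1.538 -3.576  1.404]
```

>>> play_rows(
  deltas=[1,0,0,0,-8,1,-0.18,-0.61,0.1,0,1,-0.18,-0.61,0.1,0,1,-0.18,-0.61,0.1,0,1,-0.18,-0.61,0.1,0,1,-0.18,-0.61,0.1,0,1,-0.18,-0.61,0,0,1,0,0,0,0],
)

```text
clock: 9.32
eef_pos: [0.4437, 0.1911, 0.1375]
tool_rot: [0.999, -0.03, 0.015, 0.003]
ft_force: [0.8, -1.0, 0.4]
grip_width: 0.0856
```

Run:
```python
from h import *
go(.446,.190,.06,-3.5)
a=cam('top')
I=a['color']
f=lambda x,y,w,s:cv2.resize(I[y-w:y+w,x-w:x+w],(s,s),interpolation=cv2.INTER_CUBIC)
cv2.imwrite('pics/c5.png',np.hstack([f(313,212,24,390),f(206,237,26,390)]))
```

```text
t 9.32 p [0.4437 0.1911 0.1375] yaw -3.38 tilt 1.8 w 0.0856 F [ 0.8 -1.   0.4] q6 2.05
turn 0.1 delta/60mm [-1.000e-03  9.000e-03  1.292e+00]
```

View pics/c5.png

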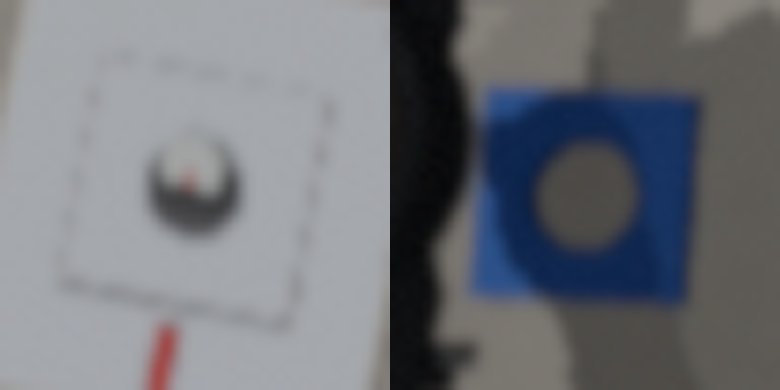

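The shaft now points its mark at (189,180), straight down the pointer's line. The plate is at (585,195), undisturbed. Descending on the plate.

>>> play_rows(
  deltas=[1,0,0,0.4,0,1,0,0,0.4,0,1,0,0,0.4,0,1,0,0,0.4,0,1,0,0,0.3,0,1,0,0,0,0],
)

```text
clock: 10.12
eef_pos: [0.4506, 0.1829, 0.0218]
tool_rot: [0.999, -0.035, 0.017, 0.004]
ft_force: [-1.0, -0.1, 0.3]
grip_width: 0.0854
```

```bash
python3 -c "
from h import *
go(.446,.190,-.003,-3.5)
print(R.from_quat(bot.get_obs()['tool_rot']).as_matrix()[:,2])"
```

```text
t 10.12 p [0.4506 0.1829 0.0218] yaw -3.97 tilt 2.03 w 0.0854 F [-1.  -0.1  0.3] q6 2.04
turn -0.5 delta/60mm [-0.099 -0.115  0.41 ]
[ 0.03427095 -0.00895627 -0.99937245]
```

>>> play_rows(
  deltas=[1,-0.05,-0.06,0.2,-0.5,1,-0.05,-0.06,0.18,0,1,0,0,0.03,0,1,0,0,0,0],
)

```text
clock: 10.62
eef_pos: [0.4474, 0.1905, -0.0027]
tool_rot: [0.999, -0.031, 0.019, 0.003]
ft_force: [-0.6, -0.3, -0.5]
grip_width: 0.0851
```

```bash
python3 -c "
from h import *
go(.446,.190,-.003,-3.5)"
```

```text
t 10.62 p [ 0.4474  0.1905 -0.0027] yaw -3.52 tilt 2.19 w 0.0851 F [-0.6 -0.3 -0.5] q6 2.05
turn -0.0 delta/60mm [-0.022  0.01   0.004]
```

>>> play_rows(
  deltas=[0.5,0,0,0,0,0.5,0,0,0,0,0.5,0,0,0,0,0.5,0,0,0,0],
)

```text
clock: 11.12
eef_pos: [0.4483, 0.191, -0.0013]
tool_rot: [0.999, -0.031, 0.02, 0.003]
ft_force: [0.2, 0.3, -0.8]
grip_width: 0.0584
```

```bash
python3 -c "
from h import *
go(.446,.190,-.003,-3.5)"
```

```text
t 11.12 p [ 0.4483  0.191  -0.0013] yaw -3.5 tilt 2.31 w 0.0584 F [ 0.2  0.3 -0.8] q6 2.05
turn -0.0 delta/60mm [-0.039  0.02   0.027]
```

>>> play_rows(
  deltas=[0.4,0,0,-0.2,0,0.4,0,0,-0.5,0,0.4,0,0,-0.6,0,0.4,0,0,-0.6,0,0.4,0,0,-0.6,0,0.4,0,0,0,0],
)

```text
clock: 11.88
eef_pos: [0.4417, 0.1918, 0.1561]
tool_rot: [0.999, -0.031, 0.02, 0.003]
ft_force: [0.5, -0.6, -0.9]
grip_width: 0.0583
```

```bash
python3 -c "
from h import *
go(.494,-.0395,.14,-11.8)"
```

```text
t 11.88 p [0.4417 0.1918 0.1561] yaw -3.51 tilt 2.32 w 0.0583 F [ 0.5 -0.6 -0.9] q6 2.06
turn 8.3 delta/60mm [1.095 3.794 0.329]
```

>>> play_rows(
  deltas=[0.4,0.18,0.63,0,0,0.4,0.18,0.63,0,0,0.4,0.18,0.63,0,0,0.4,0.18,0.63,0,0,0.4,0.18,0.63,0.1,0,0.4,0.18,0.5,0.1,4,0.4,0,0,0,4,0.4,0,0,0,0],
)

```text
clock: 12.88
eef_pos: [0.4904, -0.0377, 0.1426]
tool_rot: [0.995, -0.101, 0.016, 0.002]
ft_force: [-0.0, 0.4, -0.2]
grip_width: 0.0584
```

```bash
python3 -c "
from h import *
go(.494,-.0395,.11,-11.8)
b=cam('side');crop(b,'c6.png',280,150,380,250,6)"
```

```text
t 12.88 p [ 0.4904 -0.0377  0.1426] yaw -11.63 tilt 1.82 w 0.0584 F [-0.   0.4 -0.2] q6 1.7
turn 0.2 delta/60mm [0.048 0.017 0.545]
```

View pics/c6.png

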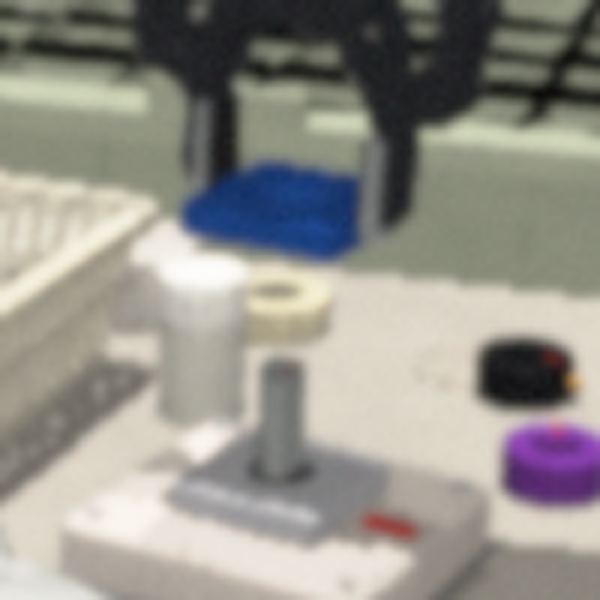

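The side view shows the plate held level at (275,210), above the shaft at (283,370). Lowering it in stages.

>>> play_rows(
  deltas=[0.4,0.025,0.01,0.2,0,0.4,0.02,0,0.2,0,0.4,0,0,0.2,0,0.4,0,0,0.0,0],
)

```text
clock: 13.42
eef_pos: [0.493, -0.0375, 0.103]
tool_rot: [0.995, -0.099, 0.014, 0.002]
ft_force: [0.5, 0.4, 0.4]
grip_width: 0.0582
```

```bash
python3 -c "
from h import *
go(.494,-.0385,.0475,-11.8)"
```

```text
t 13.43 p [ 0.493  -0.0375  0.103 ] yaw -11.34 tilt 1.67 w 0.0582 F [0.5 0.4 0.4] q6 1.7
turn 0.5 delta/60mm [-0.007  0.012  0.925]
```

>>> play_rows(
  deltas=[0.4,0,0.01,0.2,0.4,0.4,0,0,0.2,0,0.4,0,0,0.2,0,0.4,0,0,0.15,0,0.4,0,0,0,0],
)

```text
clock: 14.05
eef_pos: [0.4942, -0.0384, 0.0546]
tool_rot: [0.995, -0.102, 0.014, 0.002]
ft_force: [1.0, -0.0, -0.1]
grip_width: 0.0581
```

```bash
python3 -c "
from h import *
go(.494,-.0385,.0475,-11.8)"
```

```text
t 14.05 p [ 0.4942 -0.0384  0.0546] yaw -11.75 tilt 1.66 w 0.0581 F [ 1.  -0.  -0.1] q6 1.7
turn 0.1 delta/60mm [-0.006  0.003  0.118]
```

>>> play_rows(
  deltas=[0.4,0,0,0.07,0,0.4,0,0,0.06,0,0.4,0,0,0.02,0],
)

```text
clock: 14.42
eef_pos: [0.4952, -0.0384, 0.0463]
tool_rot: [0.995, -0.102, 0.015, 0.002]
ft_force: [-3.8, 0.7, 9.5]
grip_width: 0.0582
```

```bash
python3 -c "
from h import *
go(.494,-.0385,.0475,-11.8)
b=cam('side');crop(b,'c7.png',280,170,380,250,6)"
```

```text
t 14.43 p [ 0.4952 -0.0384  0.0463] yaw -11.74 tilt 1.76 w 0.0582 F [-3.8  0.7  9.5] q6 1.7
turn 0.1 delta/60mm [-0.019  0.005 -0.021]
```

View pics/c7.png

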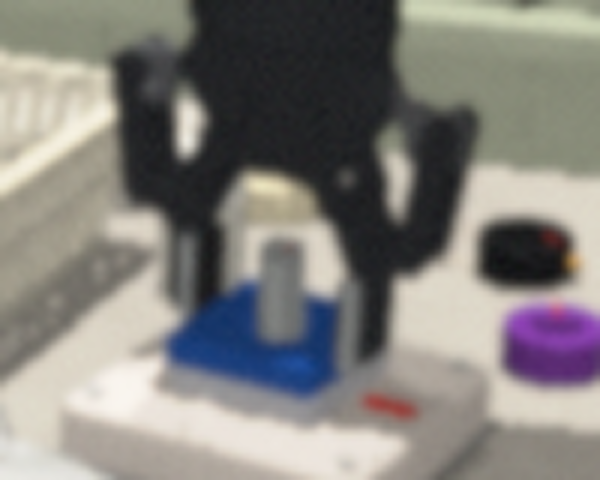

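The plate at (255,335) is seated on the bed with the shaft through its hole, and contact force is 9.5 N. Releasing and lifting clear, then moving on towards the collar and measuring the plate by image code.

>>> play_rows(
  deltas=[1,0,0,0,0,1,0,0,0,0,1,0,0,0,0,1,0,0,-0.4,0,1,0,0,-0.5,0,1,0,0,-0.6,0,1,0,0,-0.4,0],
)

```text
clock: 15.35
eef_pos: [0.4902, -0.0376, 0.1613]
tool_rot: [0.995, -0.102, 0.013, 0.002]
ft_force: [0.8, 0.5, 0.2]
grip_width: 0.0853
```

```bash
python3 -c "
from h import *
go(.446,-.251,.12,-93)"
```

```text
t 15.35 p [ 0.4902 -0.0376  0.1613] yaw -11.75 tilt 1.5 w 0.0853 F [0.8 0.5 0.2] q6 1.7
turn 81.3 delta/60mm [-0.016  3.631  0.691]
```

>>> play_rows(
  deltas=[1,0,0.6,0,0,1,0,0.6,0,0,1,0,0.6,0,0,1,0,0.6,0,0,1,0,0.6,0,0,1,0,0.55,0,0,1,0,0,0,0],
)

```text
clock: 16.23
eef_pos: [0.4488, -0.2524, 0.1647]
tool_rot: [0.995, -0.101, 0.017, 0.002]
ft_force: [-0.1, 0.5, -0.2]
grip_width: 0.0852
```

>>> play_rows(
  deltas=[0.85,0,0,0,-10.7,0.85,0,0,0,-10.7,0.85,0,0,0,-10.7,0.85,0,0,0,-10.7,0.85,0,0,0,-10.7,0.85,0,0,0,-10.7,0.85,0,0,0,-10.7,0.85,0,0,0,-10.7,0.85,0,0,0,-10.7,0.85,0,0,0,0],
)

```text
clock: 17.48
eef_pos: [0.4495, -0.2437, 0.1634]
tool_rot: [0.735, 0.678, 0.011, 0.011]
ft_force: [0.3, -0.1, 0.0]
grip_width: 0.0726
```

Run:
```python
from h import *
go(.446,-.251,.08,87)
c=cam('top');I=c['color']
hsv=cv2.cvtColor(I,cv2.COLOR_BGR2HSV)
m=cv2.inRange(hsv,(105,120,50),(125,255,255));m[:, :280]=0;m[:,350:]=0;m[:175]=0;m[245:]=0
q=cv2.minAreaRect(max(cv2.findContours(m,0,1)[0],key=cv2.contourArea));print(q)
P=np.array([ray(c,p,.06)[:2] for p in cv2.boxPoints(q)]);print(P,P.mean(0));e=P[0]-P[1];print(np.degrees(np.arctan2(e[1],e[0]))%90-90)
f=lambda x,y,w,s:cv2.resize(I[y-w:y+w,x-w:x+w],(s,s),interpolation=cv2.INTER_CUBIC)
cv2.imwrite('pics/c8.png',np.hstack([f(313,212,26,390),f(413,234,26,390)]))
```

```text
t 17.48 p [ 0.4495 -0.2437  0.1634] yaw 85.43 tilt 1.82 w 0.0726 F [ 0.3 -0.1  0. ] q6 -0.43
turn -1.6 delta/60mm [-0.128 -0.092  1.388]
((311.6922912597656, 210.03848266601562), (27.260143280029297, 27.652376174926758), 11.309932708740234)
[[ 0.47205552 -0.00437794]
 [ 0.52810022 -0.01601925]
 [ 0.51614262 -0.07099751]
 [ 0.46029953 -0.05893625]] [ 0.49414947 -0.03758273]
-11.734314820723796
```

View pics/c8.png

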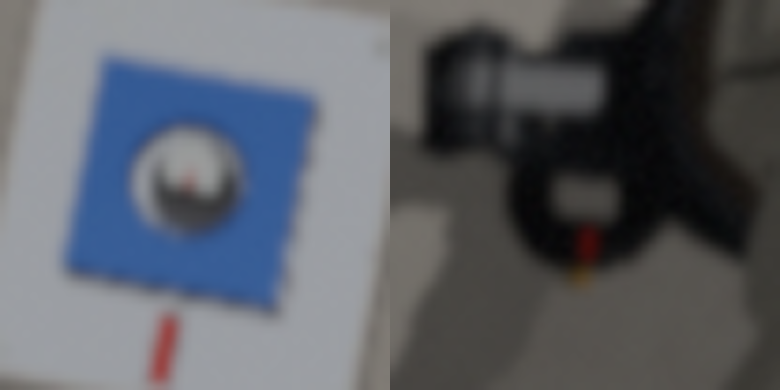

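The plate lies at yaw -11.7° with its hole centred at (187,180). The shaft sits in the hole about 2 mm to the right, so the plate is about 2 mm off centre and within the 5 mm limit. The collar is at (585,200) with its screw at (583,278).

Run:
```python
from h import *
go(.4466,-.2527,.06,84)
```

```text
t 17.52 p [ 0.4495 -0.2437  0.1634] yaw 85.39 tilt 1.82 w 0.0726 F [0.4 0.5 1. ] q6 -0.42
turn 1.4 delta/60mm [-0.155 -0.09   1.722]
```

>>> play_rows(
  deltas=[0.85,-0.15,-0.09,0.3,1.4,0.85,0,0,0.35,0,0.85,0,0,0.35,0,0.85,0,0,0.35,0,0.85,0,0,0.35,0,0.85,0,0,0,0],
)

```text
clock: 18.27
eef_pos: [0.4479, -0.2509, 0.0594]
tool_rot: [0.748, 0.663, 0.012, 0.012]
ft_force: [-0.2, 0.3, -0.1]
grip_width: 0.0724
```

Run:
```python
from h import *
go(.4466,-.2527,.002,84)
```

```text
t 18.27 p [ 0.4479 -0.2509  0.0594] yaw 83.11 tilt 1.94 w 0.0724 F [-0.2  0.3 -0.1] q6 -0.4
turn -0.9 delta/60mm [-0.035 -0.051  0.955]
```

>>> play_rows(
  deltas=[0.85,-0.035,-0.05,0.25,-0.9,0.85,0,0,0.3,0,0.85,0,0,0.25,0,0.85,0,0,0.1,0,0.85,0,0,0,0],
)

```text
clock: 18.9
eef_pos: [0.45, -0.2538, 0.0078]
tool_rot: [0.744, 0.667, 0.013, 0.015]
ft_force: [0.4, 0.0, -1.1]
grip_width: 0.0728
```

Run:
```python
from h import *
go(.4466,-.2527,.002,84)
```

```text
t 18.9 p [ 0.45   -0.2538  0.0078] yaw 83.77 tilt 2.3 w 0.0728 F [ 0.4  0.  -1.1] q6 -0.41
turn -0.2 delta/60mm [ 0.012 -0.062  0.094]
```

>>> play_rows(
  deltas=[0.85,0,-0.06,0.06,0,0.85,0,0,0.04,0,0.5,0,0,0,0,0.3,0,0,0,0,0.3,0,0,0,0,0.3,0,0,0,0],
)

```text
clock: 19.65
eef_pos: [0.4476, -0.2542, 0.0033]
tool_rot: [0.744, 0.667, 0.014, 0.017]
ft_force: [0.2, 0.6, -0.4]
grip_width: 0.0416
```

Run:
```python
from h import *
go(.4466,-.2527,.002,84)
```

```text
t 19.65 p [ 0.4476 -0.2542  0.0033] yaw 83.74 tilt 2.48 w 0.0416 F [ 0.2  0.6 -0.4] q6 -0.42
turn -0.3 delta/60mm [ 0.022 -0.02   0.02 ]
```

>>> play_rows(
  deltas=[0.3,0,0,-0.2,0,0.3,0,0,-0.5,0,0.3,0,0,-0.6,0,0.3,0,0,-0.6,0,0.3,0,0,-0.4,0,0.3,0,0,0,0],
)

```text
clock: 20.4
eef_pos: [0.4412, -0.253, 0.1481]
tool_rot: [0.744, 0.667, 0.014, 0.017]
ft_force: [0.1, 0.6, -1.5]
grip_width: 0.0414
```

Run:
```python
from h import *
go(.4945,-.0407,.13,78.2)
```

```text
t 20.4 p [ 0.4412 -0.253   0.1481] yaw 83.73 tilt 2.5 w 0.0414 F [ 0.1  0.6 -1.5] q6 -0.42
turn 5.5 delta/60mm [3.615 0.484 0.316]
```

>>> play_rows(
  deltas=[0.3,0.6,0.08,0,0,0.3,0.6,0.08,0,0,0.3,0.6,0.08,0,0,0.3,0.6,0.08,0.05,0,0.3,0.6,0.08,0.05,0,0.3,0.5,0.06,0,0,0.3,0,0,0,5,0.3,0,0,0,0],
)

```text
clock: 21.4
eef_pos: [0.4881, -0.0402, 0.1343]
tool_rot: [0.774, 0.633, 0.01, 0.012]
ft_force: [-0.1, 0.4, -1.1]
grip_width: 0.0416
```

Run:
```python
from h import *
go(.4945,-.0407,.105,78.2)
```

```text
t 21.4 p [ 0.4881 -0.0402  0.1343] yaw 78.57 tilt 1.78 w 0.0416 F [-0.1  0.4 -1.1] q6 0.12
turn 0.4 delta/60mm [0.012 0.091 0.491]
```

>>> play_rows(
  deltas=[0.3,0.01,0.09,0.2,0.4,0.3,0,0,0.15,0,0.3,0,0,0.1,0,0.3,0,0,0,0],
)

```text
clock: 21.9
eef_pos: [0.4933, -0.0419, 0.1036]
tool_rot: [0.776, 0.63, 0.009, 0.01]
ft_force: [1.0, 0.2, 0.2]
grip_width: 0.0418
```

Run:
```python
from h import *
go(.4945,-.0407,.098,78.2)
b=cam('side');crop(b,'c9.png',300,170,360,230,9)
for p in([.494,-.0407,.09],[.494,-.0407,.048]):print((proj(b,p)-[300,170]+.5)*9)
```

```text
t 21.9 p [ 0.4933 -0.0419  0.1036] yaw 78.16 tilt 1.58 w 0.0418 F [1.  0.2 0.2] q6 0.12
turn -0.0 delta/60mm [0.024 0.013 0.094]
[251.58209869 364.70478489]
[247.52264905 523.39592763]
```

View pics/c9.png

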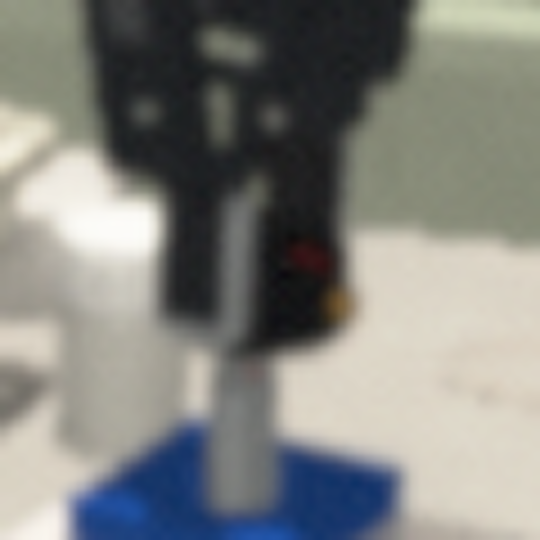

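The side view shows the collar, with its right edge at x=345 and its screw at (340,303), centred within about 1 mm over the shaft (left edge x=213). Its lower rim is just above the shaft's end. Lowering slowly while watching the force.

>>> play_rows(
  deltas=[0.3,0.02,0.01,0.05,0,0.3,0,0,0.1,0,0.3,0,0,0.1,0,0.3,0,0,0,0],
)

```text
clock: 22.45
eef_pos: [0.4953, -0.041, 0.0887]
tool_rot: [0.776, 0.63, 0.01, 0.011]
ft_force: [-0.2, 0.4, -0.8]
grip_width: 0.0414
```

Run:
```python
from h import *
go(.4945,-.0407,.065,78.2)
```

```text
t 22.45 p [ 0.4953 -0.041   0.0887] yaw 78.16 tilt 1.7 w 0.0414 F [-0.2  0.4 -0.8] q6 0.13
turn -0.0 delta/60mm [ 0.002 -0.026  0.394]
```

>>> play_rows(
  deltas=[0.3,0,-0.02,0.08,0,0.3,0,0,0.1,0,0.3,0,0,0.05,0],
)

```text
clock: 22.82
eef_pos: [0.4947, -0.0408, 0.0742]
tool_rot: [0.776, 0.63, 0.01, 0.011]
ft_force: [0.5, 0.4, -0.7]
grip_width: 0.0415
```

Run:
```python
from h import *
go(.4945,-.0407,.063,78.2)
```

```text
t 22.82 p [ 0.4947 -0.0408  0.0742] yaw 78.16 tilt 1.73 w 0.0415 F [ 0.5  0.4 -0.7] q6 0.13
turn -0.0 delta/60mm [-0.    -0.009  0.186]
```

It is sliding down the shaft without force. Continuing to the spacer.

>>> play_rows(
  deltas=[0.3,0,-0.01,0.08,0,0.3,0,0,0.07,0,0.3,0,0,0.04,0],
)

```text
clock: 23.2
eef_pos: [0.4944, -0.0407, 0.0629]
tool_rot: [0.776, 0.63, 0.01, 0.011]
ft_force: [-7.4, 1.5, 23.0]
grip_width: 0.0417
```

Run:
```python
from h import *
go(.4945,-.0407,.060,78.2)
```

```text
t 23.2 p [ 0.4944 -0.0407  0.0629] yaw 78.17 tilt 1.73 w 0.0417 F [-7.4  1.5 23. ] q6 0.13
turn -0.0 delta/60mm [0.    0.001 0.049]
```

>>> play_rows(
  deltas=[0.3,0,-0.01,0.04,0,0.3,0,0,0.04,0],
)

```text
clock: 23.45
eef_pos: [0.4944, -0.0407, 0.063]
tool_rot: [0.776, 0.63, 0.011, 0.013]
ft_force: [-8.8, 1.8, 20.1]
grip_width: 0.0414
```

Run:
```python
from h import *
go(.4945,-.0407,.060,78.2)
b=cam('side');a=cam('top');crop(b,'c10.png',290,170,360,240,8)
go(.4945,-.0407,.060,78.2)
```

```text
t 23.45 p [ 0.4944 -0.0407  0.063 ] yaw 78.17 tilt 1.92 w 0.0414 F [-8.8  1.8 20.1] q6 0.13
turn -0.0 delta/60mm [ 0.   -0.    0.05]
t 23.55 p [ 0.4943 -0.0407  0.0629] yaw 78.17 tilt 1.92 w 0.0421 F [-7.9  1.6 17.7] q6 0.13
turn -0.0 delta/60mm [0.    0.001 0.049]
```

View pics/c10.png

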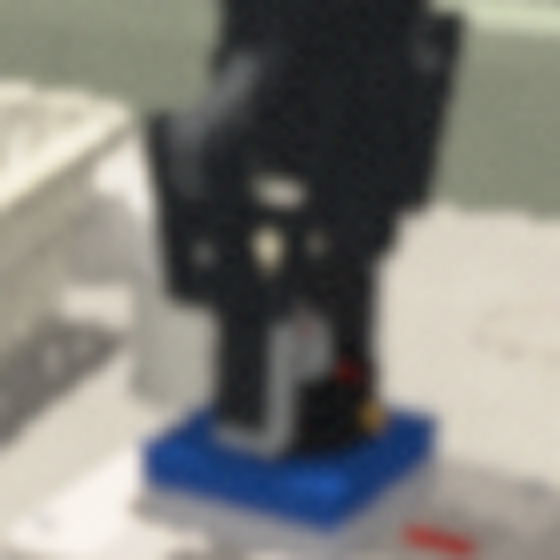

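The collar is seated on the blue spacer, with its screw at (372,415) towards the pointer at (440,540). I'll check that the push is steady, then hand in.

Run:
```python
from h import *
for i in range(20):
    cam('side')
    if i%5==4: go(.4945,-.0407,.06,78.2)
```

```text
t 23.8 p [ 0.4944 -0.0407  0.0629] yaw 78.17 tilt 1.92 w 0.0416 F [-7.2  2.  18. ] q6 0.13
turn -0.0 delta/60mm [0.    0.    0.049]
t 24.05 p [ 0.4944 -0.0407  0.063 ] yaw 78.17 tilt 1.92 w 0.0416 F [-6.5  0.7 18.9] q6 0.13
turn -0.0 delta/60mm [0.    0.    0.049]
t 24.3 p [ 0.4944 -0.0407  0.0629] yaw 78.17 tilt 1.92 w 0.0418 F [-7.3  1.9 19.4] q6 0.13
turn -0.0 delta/60mm [0.    0.    0.049]
t 24.55 p [ 0.4944 -0.0407  0.0629] yaw 78.17 tilt 1.92 w 0.0417 F [-7.   1.4 19.1] q6 0.13
turn -0.0 delta/60mm [-0.     0.     0.049]
```

```bash
python3 -c "
from h import *
print(ticket.job_done())"
```

```text
the job is handed in; nothing more can be done
None
```

The drive is back together and the job is handed in, with the arm still gripping the collar and pushing it down; no verdict was reported.

- **Shaft:** I gripped it on its flat and turned it about 51°, to a jaw angle of -11.6° against the unit's -11.8°. The picture afterwards showed its red mark in line with the pointer.
- **Spacer:** It was laid on the bed and let go, at yaw -11.7°. It sits about 2 mm off the shaft axis, inside the 5 mm limit.
- **Collar:** I chose the black one, not the pink or purple. It slid down the shaft without resistance and stopped at the expected height for fully home. The last side view shows it seated on the spacer with its screw towards the pointer.
- **Push and grip:** The downward push held steady at about 19 N for a second before hand-in, with the fingers still closed on the collar's sides (measured opening 42 mm).

Some checks were not perfect:
- The tool was tilted by about 2° throughout.
- A steady sideways force of about 7 N remains on the tool.
- Measured finger openings came out 1–2 mm below the parts' nominal sizes.
- The first grip on the shaft was about 8 mm off, so I released it and gripped again before turning.
- I did not re-measure the shaft angle, spacer or collar from above at the end, as the arm hides them from the top camera.

I did not touch the vial, bottle or tape roll.

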